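# Balance a piston pin trolley on its tray to the inspection lamps

### The job

Lift the carrying tray by its handle and, in the air, tilt it gently so that the little trolley with the piston pin rolls away from its end stop and stays balanced at the middle of the tray for a couple of seconds. Carry it so balanced, never back at an end stop, to the lamp stand and hold it a few centimetres above the rubber pad, pin within about 2 cm of the tray's middle, for five unbroken seconds of inspection. Then set the tray down gently and squarely on the middle of the pad and let go with the pin lying still in its trolley; do not touch the pin or move it faster than 0.4 m/s, and leave the other things alone.

Things in the scene. Friction and masses are not known exactly. Their poses are not given: they have to be found in the camera images.
- tray: Aluminium carrying tray, 86 mm wide (its x), 270 mm long (its y), 0.35 kg nominal. Origin: centre of its underside, z up. Side rims 22 mm high; end stops 40 mm high at y = -130 and +130 mm. Two crowned steel rails run along y inside it, on them a small trolley with the pin. A handle bridges its middle, above the trolley.
- handle (a point): Centre of the tray's handle, 125 mm above the tray's origin: a level flat steel bar along tray x, 94 mm long, 14 mm thick (y), 22 mm tall, on two thin flat straps at x = +-45 mm. Grasp its middle from above, fingers closing along tray y. Axes as the tray's.
- crest (a point): Middle of the tray's rails, on their top, 12 mm above the tray's origin; axes as the tray's. The rails are crowned along y like a hilltop of radius 2.5 m (lower by y*y/5.0 m): on a level tray the trolley is unstable here and runs off to the end it is nearer to, with a time constant of about 0.5 s.
- vee (a point): Seat for the pin's centre in the grey trolley, 41.6 mm above the rails; axes: the trolley's. Trolley: 62 (x) by 64 (y) mm, 0.15 kg, open 90-degree vee across its top, captive on the rails by ball-bearing wheels almost without friction. Its acceleration along the tray = g x downhill slope - the tray's own acceleration along y. Travel y = -99 to +99 mm; it starts at -99, at the -y stop.
- pin: Piston pin, a dark steel cylinder 32 mm in diameter, 60 mm long, with black bores, 0.30 kg nominal (real one x0.7 to 1.4). Origin at its centre. It lies loose in the trolley's vee, its axis along tray x, and rides with the trolley; it can jump out if the tray is tipped or jolted.
- mat: Fixed black rubber mat, 180 (x) by 320 (y) by 8 mm, on which the tray stands at first. Origin: centre of its underside, on the bench.
- lamp: Fixed inspection stand: grey base plate 18 mm thick, x = -100 to +150, y = -180 to +180 mm. Origin: on the bench under the centre of its rubber pad. Two LED heads on goosenecks at its far (+x) corners, up to 120 mm high, within x = 85 to 150 and |y| = 115 to 170 mm of the stand's frame; the space above the pad is free. The tray is to stand with its length along the stand's y.
- pad (a point): Centre of the top of the rubber pad (150 by 290 mm) in the middle of the lamp stand, 24 mm above the bench; axes as the stand's.
- filter: Bystander: blue oil filter can, 76 mm diameter, 85 mm high, origin under its centre; leave alone.
- bolts: Bystander: small open red bin, 80 by 140 by 50 mm, origin under its centre; leave alone.
Not all that is in view belongs to the job. What is meant by the pin is not green, and is the smaller of those in its own colour.

How it is judged (in metres and radians):
On the way, in this order (a step that is already met when the one before it is completed fails the run):
1. the tray is in the air (underside at least 30 mm above the bench) with the pin within 35 mm of its middle for 1.5 s (height (world z) of tray above 0.03 m and y of pin in the frame of tray between -0.035 and 0.035 m), for 1.5 s.
2. the tray is held over the lamp stand (within 60 mm of its centre, its underside 35 to 160 mm above the bench) with the pin within 35 mm of the tray's middle for 4.5 s (horizontal distance between tray and lamp below 0.06 m and height (world z) of tray between 0.035 and 0.16 m and y of pin in the frame of tray between -0.035 and 0.035 m), for 4.5 s.
At the end, for the whole second after the job is handed in: The tray stands released and level on the rubber pad of the lamp stand, its centre within 40 mm of the stand's centre and turned less than 0.2 rad from it, with the pin lying still in its vee in the trolley (within 8 mm of its seat), wherever the trolley has come to rest (horizontal distance between tray and lamp below 0.04 m and z of tray in the frame of lamp below 0.03 m and angle between tray's own z axis and vertical below 0.05 rad and angle between the y axis of tray and the y axis of lamp, either way round below 0.2 rad and linear speed of tray below 0.02 m/s and linear speed of pin below 0.03 m/s and distance between pin and vee below 0.008 m); the robot touches nothing.
It fails at once if the pin is more than 80 mm off the tray's middle, by an end stop, while the tray is carried to the stand (centres 100 to 250 mm apart) (horizontal distance between tray and lamp between 0.1 and 0.25 m and not (y of pin in the frame of tray between -0.08 and 0.08 m)).
It fails at once if the pin leaves its seat in the trolley (by over 12 mm), or the tray tips by more than 0.35 rad (distance between pin and vee above 0.012 m or angle between tray's own z axis and vertical above 0.35 rad).
It fails at once if the pin moves faster than 0.4 m/s, or the tray is slammed on the stand (over 60 N) (linear speed of pin above 0.42 m/s or contact force between tray and lamp above 60 N).
It fails at once if the robot touches the pin (contact force between pin and the fingers above 1 N or contact force between pin and the arm above 1 N).
It fails at once if a bystander is moved by more than 30 mm (distance of any of filter, bolts from where it was at the start of the episode above 0.03 m).
It also fails if it takes over 72 s, if anything falls off the work surface, if the arm or the gripper's body presses on something with over 40 N, if the wrist force passes 120 N, or if a joint passes its speed limit or range.

### The arm

A 7-joint arm with a two-finger parallel gripper is mounted at the origin on the work surface. World frame = base frame: x ahead of the robot, y to its left, z up, the work surface at z = 0. Lengths are in m, angles in degrees, forces in N, time in s.
With the tool pointing down it reaches from about 0.425 to 0.875 m from the base axis. Payload 4.7 kg.
Tool frame: the origin (TCP) lies on the centre line of the jaws, within the pads' length; the fingertips stand 17 mm ahead of it and the grasp point (between the pads) lies 2 mm behind it; z points along the fingers, y is the line along which they close (so a half turn about z gives the same grasp; the last joint's range is limited). The gripper opens to 87 mm and grips with 3 to 60 N. Pads are 19 mm wide; open, the fingers measure 117 mm over their backs; the gripper's body (75 mm by 190 mm) begins 51 mm behind the grasp point.
Start: joints at [-67.775, 18.392, -4.016, 83.108, 1.295, 78.541, -3.26], TCP at [0.237, 0.605, 0.24] pointing down, gripper open.
Joint ranges: [-163.93, 163.93], [-17.29, 119.83], [-79.2, 71.16], [3.27, 140.29], [-89.18, 269.18], [5.43, 117.66], [-154.24, 154.24]. Speed limits (degrees/s): [147.25, 147.25, 180, 180, 180, 180, 180].

### API

Orientations are given as [roll, pitch, yaw] about the fixed x, y, z axes, in that order (R = Rz(yaw) Ry(pitch) Rx(roll)).
In Python, from cell import env, read_camera gives the robot as it stands.
- The arm moves only by the shell command python3 -m jog 'ROWS' [FORCE]. ROWS is JSON, a list of rows, each a list of 5 numbers: the opening, from 0 (shut) to 1 (fully open), then the shift along the tool's x, y, z each as a share of 0.02 m, from -1 to 1, then the turn about the tool's z as a share of 45 degrees, from -1 to 1. In form: [[gripper, x, y, z, yaw], ...]. A call has 1 to 12 rows; each row shifts and turns the commanded pose from where the row before left it, along the tool's axes as they then stand; what a row does not reach is not made up. A row lasts 1/12 s, in which the tool goes at most 41.7 mm and 7.16 degrees, less where a joint would pass 70% of its speed; a pose out of reach is approached as far as the arm can. A call with a number of a shift or a turn outside -1 to 1 is refused whole. A call with a gripper value outside its range is refused whole. The fingers move at their own pace and stop on an object; FORCE is the grip in N (left out, the last holds). Time passes only in rows, so rows that do not move let the fingers close. It gives the time, the measured TCP pose, the force, the opening and the grip force at its end, in the units of the state.
- env.get_obs(): the state, without advancing time (a new reading comes with each control period).
- read_camera(name): name is "scene" or "top" or "wrist"; returns a dict with "color" (420x560x3 uint8, red, green, blue), "range_z" (420x560 float32, m along the optical axis (not along the pixel's ray), 0 where there is no reading), "mtx" (3x3 intrinsics, pixels), "world_from_camera" (4x4, takes a point from camera to world coordinates); the wrist camera has in their place "T_tool_cam" (4x4, takes a point from camera to tool coordinates, whose origin is the TCP and whose axes are the flange's). Camera axes: x right, y down, z forward; pixel columns grow to the right and rows downward; lengths in m; the calibration is good to about 2 mm. A picture is of the moment at which its call begins: read the wrist's pose just before it.
- env.sign_off(): hands the job in; it is judged then, once.
The state is a dict: "time_s": time; "qpos": joint angles; "joint_velocities": joint speeds; "effort": joint torques, N m; "tool_pos": TCP position; "tool_rot": TCP orientation; "force": force on the tool from outside, world axes, zero at the start; "wrist_torque": the same for the moment, N m; "grip_width": finger opening in m; "grasp_force": force on a finger pad.
Only numpy, scipy, OpenCV 4.12 (cv2) and the standard library are available. Lean on these libraries where they do the work, as an engineer would, in place of code of your own. Each camera call takes 0.05 s, during which the arm holds its last target. There are 200 camera calls.

## Working session

There is one attempt and no reset: what is moved stays moved. The work goes in short steps, Python scripts to look and compute and a shell command to move; the robot and the scene stay as the last step left them, time stands still between calls to the robot, and variables do not carry over. Pictures are saved under pics/ and viewed, at most 10 in all, crops included, and the job is handed in when it is done.

```bash
ls; mkdir -p pics
python3 - <<'E'
from cell import env, read_camera
import cv2,numpy as np
o=env.get_obs(); print({k:np.round(v,4) for k,v in o.items()})
for n in ["scene","top"]:
    c=read_camera(n); cv2.imwrite(f"pics/{n}0.png",c["color"][...,::-1]); np.savez(f"{n}0.npz",**c)
    print(n,c["mtx"].round(1).tolist(),c["world_from_camera"].round(4).tolist())
E
```

```text
pics
{'time_s': np.float64(0.0), 'qpos': array([-67.7746,  18.4375,  -4.0147,  83.1751,   1.2947,  78.5416,
        -3.2597]), 'joint_velocities': array([ 0.0108,  0.0537, -0.0663, -0.1051,  0.0456,  0.023 , -0.0269]), 'effort': array([-2.00000e-04, -4.91295e+01, -4.04000e-01, -3.12520e+01,
       -6.39000e-02,  4.39000e-02,  2.00000e-04]), 'tool_pos': array([0.2372, 0.6046, 0.2385]), 'tool_rot': array([-1.798910e+02,  5.800000e-03,  1.585838e+02]), 'force': array([-0.0292,  0.4231,  0.0369]), 'wrist_torque': array([ 0.0503,  0.0152, -0.0133]), 'grasp_force': np.float64(0.0), 'grip_width': np.float64(0.0875)}
scene [[410.3, 0.0, 278.7], [0.0, 410.3, 205.6], [0.0, 0.0, 1.0]] [[0.3663, 0.7124, -0.5986, 1.1686], [0.9305, -0.2822, 0.2335, -0.2606], [-0.0026, -0.6425, -0.7662, 0.8657], [0.0, 0.0, 0.0, 1.0]]
top [[395.0, 0.0, 279.6], [0.0, 395.0, 208.9], [0.0, 0.0, 1.0]] [[0.01, -0.99, 0.1404, 0.4606], [-0.9999, -0.0104, -0.0022, -0.0439], [0.0036, -0.1404, -0.9901, 0.9015], [0.0, 0.0, 0.0, 1.0]]
```

View pics/scene0.png

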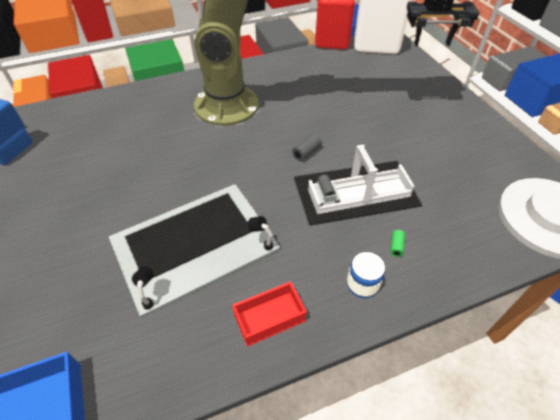

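View pics/top0.png

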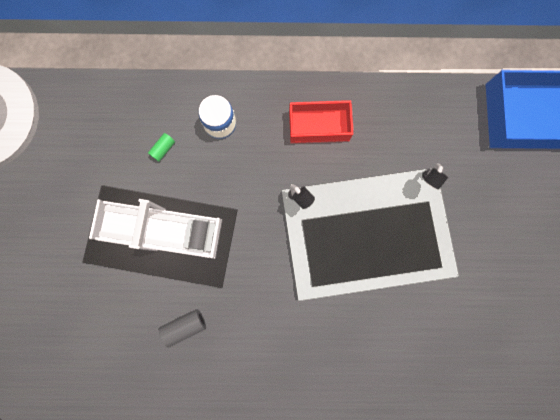

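```bash
cat > h.py <<'E'
import numpy as np, cv2
def ray(c,uv,z):
    T=c["world_from_camera"];K=c["mtx"]
    uv=np.atleast_2d(np.asarray(uv,float))
    d=np.c_[(uv-[K[0,2],K[1,2]])/K[0,0],np.ones(len(uv))]@T[:3,:3].T
    o=T[:3,3]; return o+d*((z-o[2])/d[:,2])[:,None]
def cloud(c):
    T=c["world_from_camera"];K=c["mtx"];Z=c["range_z"]
    v,u=np.mgrid[:Z.shape[0],:Z.shape[1]]
    P=np.stack([(u-K[0,2])/K[0,0]*Z,(v-K[1,2])/K[1,1]*Z,Z],-1)@T[:3,:3].T+T[:3,3]
    P[Z<=0]=np.nan; return P
def rect(c,m,z):
    k=max(cv2.findContours(m.astype(np.uint8),0,2)[0],key=cv2.contourArea)
    w=ray(c,k[:,0],z)[:,:2].astype(np.float32)*1000
    r=cv2.minAreaRect(w); b=cv2.boxPoints(r); e=b[1]-b[0]; f=b[2]-b[1]
    l=e if np.hypot(*e)>np.hypot(*f) else f
    a=np.degrees(np.arctan2(l[1],l[0]))%180
    return np.round(r[0],1),np.round(sorted(r[1]),1),round(a,2)
E
python3 - <<'E'
from h import *
c=dict(np.load("top0.npz")); g=c["color"].astype(int); s=g.sum(2)
P=cloud(c); z=P[...,2]
m=np.zeros(s.shape,bool); m[180:290,80:240]=1
for n,lo,hi in [("handle",.12,.16),("trayrims",.025,.06)]:
    print(n,rect(c,m&(z>lo)&(z<hi),.144 if n=="handle" else .03), np.nanmedian(z[m&(z>lo)&(z<hi)]))
mk=(s<100)&m; cv2.imwrite("pics/m.png",mk*255)
print("mat",rect(c,cv2.morphologyEx((m&((s<110)|(z>.02))).astype(np.uint8),cv2.MORPH_CLOSE,np.ones((9,9))),.008))
m2=np.zeros(s.shape,bool); m2[160:305,275:465]=1
L=((s>330)&(z<.05)&m2).astype(np.uint8); L=cv2.morphologyEx(L,cv2.MORPH_CLOSE,np.ones((5,5)))
print("lamp plate",rect(c,L,.018))
pad=((s<100)&(z<.04)).astype(np.uint8); pad[:205]=0;pad[285:]=0;pad[:,:300]=0;pad[:,445:]=0
print("pad",rect(c,cv2.morphologyEx(pad,cv2.MORPH_OPEN,np.ones((5,5))),.024))
h=m&(z>.12); print("handle z top",np.nanpercentile(z[h],[5,50,95]))
print("pad z",np.nanmedian(z[pad>0]), "color mat",s[265,150],s[240,370],s[350,300])
E
```

```text
handle (array([537.5, 221.8]), array([27.6, 93.8]), np.float32(171.93)) 0.1427352621400233
trayrims (array([528.4, 171. ]), array([ 89.4, 160.5]), np.float32(82.36)) 0.03521260531908099
mat (array([546.2, 235.5]), array([110.6, 287.4]), np.float32(81.5))
lamp plate (array([ 539.7, -253.6]), array([323.9, 435.3]), np.float32(90.63))[ WARN:0@0.202] global loadsave.cpp:1063 imwrite_ Unsupported depth image for selected encoder is fallbacked to CV_8U.
Traceback (most recent call last):
  File "h.py", line 13, in rect
    k=max(cv2.findContours(m.astype(np.uint8),0,2)[0],key=cv2.contourArea)
ValueError: max() iterable argument is empty
```

Run:
```python
from h import *
c=dict(np.load("top0.npz")); g=c["color"].astype(int); s=g.sum(2)
P=cloud(c); z=P[...,2]
print(s[240,330:410:20],s[350,300],s[290,340],s[265,150],s[280,120])
pc=P[215:270,320:430].reshape(-1,3);print("padz",np.nanmedian(pc[:,2]))
m=np.zeros(s.shape,bool); m[180:290,80:240]=1
for lo in (.132,.137,.14): print("handle",rect(c,m&(z>lo),.144),rect(c,m&(z>lo)&(s>500),.144))
sm=cv2.GaussianBlur(s.astype(np.float32),(3,3),0)
t=(s[240,370]+s[350,300])/2
pad=np.zeros(s.shape,np.uint8); pad[200:287,300:443]=(sm<200)[200:287,300:443]
print("pad",rect(c,cv2.morphologyEx(pad,cv2.MORPH_OPEN,np.ones((7,7))),.024))
mat=(m&((sm<t)|(z>.02))).astype(np.uint8)
print("mat",t,rect(c,cv2.morphologyEx(cv2.morphologyEx(mat,2,np.ones((3,3))),3,np.ones((7,7))),.008))
pl=np.zeros(s.shape,np.uint8); pl[160:305,275:465]=(sm>250)[160:305,275:465]
k=max(cv2.findContours(pl,0,2)[0],key=cv2.contourArea); print(cv2.minAreaRect(k))
# pin
T=P.reshape(-1,3)[((s<300)&(z>.05)&(z<.1)&m).ravel()]; print("pin px mean",T.mean(0),len(T))
```

```text
[202 196 215 218] 361 695 241 386
padz 0.023914578826051747
handle (array([537.9, 224.4]), array([23.4, 93.7]), np.float32(171.27)) (array([537.9, 224.4]), array([21.8, 93.7]), np.float32(172.22))
handle (array([537.9, 224.4]), array([21.8, 93.7]), np.float32(172.22)) (array([537.9, 224.4]), array([21.8, 93.7]), np.float32(172.22))
handle (array([538. , 225.5]), array([21.9, 93.6]), np.float32(170.77)) (array([538. , 225.5]), array([21.9, 93.6]), np.float32(170.77))
pad (array([ 449.3, -250.2]), array([13.2, 17.8]), np.float32(178.75))
mat 288.0 (array([523.7, 223.4]), array([179. , 319.9]), np.float32(80.4))
((369.49993896484375, 231.99996948242188), (188.99996948242188, 143.99996948242188), -0.0)
pin px mean [0.54514102 0.1083488  0.06441229] 1
```

Run:
```python
from h import *
c=dict(np.load("top0.npz")); g=c["color"].astype(int); s=g.sum(2)
P=cloud(c); z=P[...,2]
sm=cv2.GaussianBlur(s.astype(np.float32),(3,3),0)
for t in (300,400):
  pad=np.zeros(s.shape,np.uint8); pad[190:295,292:452]=(sm<t)[190:295,292:452]
  print("pad",rect(c,cv2.morphologyEx(pad,cv2.MORPH_OPEN,np.ones((9,9))),.024))
pl=np.zeros(s.shape,np.uint8); pl[150:315,270:470]=1; pl&=(z>.011)&(z<.04)
pl=cv2.morphologyEx(pl,2,np.ones((5,5)));print("plate",rect(c,pl,.018))
m=np.zeros(s.shape,bool); m[180:290,80:240]=1
h=P[m&(z>.139)]; print("top pts",len(h),h.mean(0),np.percentile(h,[1,99],axis=0).round(4).tolist())
vx=np.linalg.svd(h[:,:2]-h[:,:2].mean(0))[2][0];print(np.degrees(np.arctan2(vx[1],vx[0])))
tr=(m&(z>.014)).astype(np.uint8); q=P[m&(z>.024)&(z<.056)]; print("tray upper",rect(c,m&(z>.02)&(z<.056),.03))
```

```text
pad (array([ 510.3, -249.3]), array([145.8, 287. ]), np.float32(98.88))
pad (array([ 510.2, -249.2]), array([148.4, 289.9]), np.float32(98.81))
plate (array([ 535.7, -245.3]), array([249.4, 359.3]), np.float32(98.97))
top pts 391 [0.53784074 0.22502745 0.14327806] [[0.4917, 0.212, 0.1394], [0.5845, 0.2384, 0.1464]]
171.77357590007153
tray upper (array([531.4, 170.4]), array([ 95.3, 161.5]), np.float32(82.35))
```

```bash
python3 -m jog '[[1,-1,-0.58,0,0],[1,-1,-0.58,0,0],[1,-1,-0.58,0,0],[1,-1,-0.58,0,0],[1,-1,-0.58,0,0],[1,-1,-0.58,0,0],[1,-1,-0.58,0,0],[1,-1,-0.58,0,0],[1,-1,-0.58,0,0],[1,-1,-0.58,0,0],[1,-1,-0.58,0,0],[1,-1,-0.58,0,0]]' 40; python3 -m jog '[[1,-1,-0.58,0,0],[1,-1,-0.58,0,0],[1,-1,-0.58,0,0],[1,-1,-0.58,0,0],[1,-1,-0.58,0,0],[1,-1,-0.58,0,0],[1,-1,-0.58,0,0],[1,-1,-0.58,0,0],[1,-1,-0.58,0,0],[1,0,0,0,-0.148],[1,0,0,0,-0.148],[1,0,0,0,0]]'
python3 - <<'E'
from cell import env, read_camera
import cv2,numpy as np
o=env.get_obs(); print(o["time_s"],o["tool_pos"],o["tool_rot"],o["qpos"])
c=read_camera("wrist"); cv2.imwrite("pics/w1.png",c["color"][...,::-1]); np.savez("w1.npz",**c,pos=o["tool_pos"],rot=o["tool_rot"])
print(c["mtx"].round(1).tolist(),c["T_tool_cam"].round(4).tolist())
E
```

```text
time_s: 1.1
tool_pos: [0.4103, 0.3867, 0.2391]
tool_rot: [-180.0, -0.0, 158.6]
force: [-0.4, 0.2, -0.0]
grip_width: 0.0872
grasp_force: 0.0
time_s: 2.1
tool_pos: [0.5394, 0.2243, 0.239]
tool_rot: [-180.0, -0.0, 172.0]
force: [-0.7, -0.3, 0.2]
grip_width: 0.087
grasp_force: 0.0
2.1 [0.53943897 0.22434413 0.23901089] [-1.79971067e+02 -4.60757528e-02  1.72004970e+02] [-36.41323228  10.35338617  12.79826118  93.36624972  -2.34521684
  76.59749908  58.73438544]
[[365.1, 0.0, 278.2], [0.0, 365.1, 212.8], [0.0, 0.0, 1.0]] [[-0.0002, -0.9602, -0.2792, 0.0767], [1.0, 0.0001, -0.0012, -0.0008], [0.0012, -0.2792, 0.9602, -0.1448], [0.0, 0.0, 0.0, 1.0]]
```

View pics/w1.png

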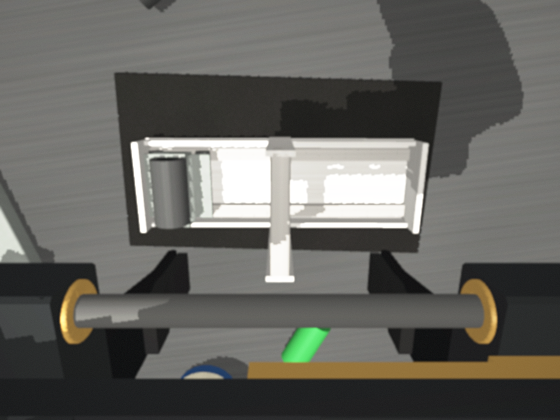

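```bash
cat >> h.py <<'E'
def wcloud(c):
    T=c["T_tool_cam"];K=c["mtx"];Z=c["range_z"]
    v,u=np.mgrid[:Z.shape[0],:Z.shape[1]]
    P=np.stack([(u-K[0,2])/K[0,0]*Z,(v-K[1,2])/K[1,1]*Z,Z],-1)@T[:3,:3].T+T[:3,3]
    P[Z<=0]=np.nan; return P
E
python3 - <<'E'
from h import *
c=dict(np.load("w1.npz")); P=wcloud(c)
sub=P[130:285,125:435].reshape(-1,3); sub=sub[~np.isnan(sub[:,0])]
z=.239-sub[:,2]
h=sub[(z>.139)&(z<.15)]; print("handle top",len(h),h.mean(0),np.percentile(h,[1,99],axis=0).round(4).tolist())
v=np.linalg.svd(h[:,:2]-h[:,:2].mean(0))[2][0]; print("bar ang in tool",np.degrees(np.arctan2(v[1],v[0])))
s=sub[(z>.040)&(z<.050)&(abs(sub[:,1])>.11)]
for g in (s[s[:,1]<0],s[s[:,1]>0]): print("stops",len(g),g.mean(0),np.percentile(g[:,1],[1,99]),np.percentile(g[:,0],[1,99]))
p=sub[(z>.055)&(z<.10)]; print("pin",len(p),p.mean(0),np.percentile(p,[1,99],axis=0).round(4).tolist())
print(np.histogram(z,bins=np.arange(-.01,.16,.01)))
E
```

```text
handle top 2795 [ 5.16919638e-03 -4.18990661e-05  9.55687862e-02] [[-0.0433, -0.0085, 0.094], [0.0495, 0.0088, 0.0979]]
bar ang in tool -179.7669951972198
stops 762 [ 0.00483733 -0.13129692  0.19267542] [-0.13490114 -0.1232078 ] [-0.03909352  0.04517864]
stops 747 [0.00342708 0.13163189 0.19280153] [0.12941799 0.13502806] [-0.03984365  0.0449528 ]
pin 2850 [ 0.00720491 -0.09054249  0.16792953] [[-0.0404, -0.1134, 0.1434], [0.0496, 0.0088, 0.1834]]
(array([ 5720, 14828, 11523,  2803,  2716,  1579,   604,   690,  1842,
          39,    41,    47,    77,    67,    94,  2788]), array([-0.01,  0.  ,  0.01,  0.02,  0.03,  0.04,  0.05,  0.06,  0.07,
        0.08,  0.09,  0.1 ,  0.11,  0.12,  0.13,  0.14,  0.15]))
```

```bash
python3 -m jog '[[1,0.15,0,0.9,0],[1,0,0,0.9,0],[1,0,0,0.9,0],[1,0,0,0.9,0],[1,0,0,0.9,0],[1,0,0,0.6,0],[1,0,0,0.3,0],[1,0,0,0,0]]' ; python3 -m jog '[[0,0,0,0,0],[0,0,0,0,0],[0,0,0,0,0],[0,0,0,0,0],[0,0,0,0,0],[0,0,0,0,0],[0,0,0,0,0],[0,0,0,0,0]]' 60
python3 - <<'E'
from cell import env, read_camera
import cv2,numpy as np
o=env.get_obs(); print(o["time_s"],o["tool_pos"],o["tool_rot"],o["grip_width"],o["grasp_force"],o["force"],o["wrist_torque"])
c=read_camera("wrist"); cv2.imwrite("pics/w2.png",c["color"][...,::-1]); np.savez("w2.npz",**c,pos=o["tool_pos"],rot=o["tool_rot"])
E
```

```text
time_s: 2.82
tool_pos: [0.5355, 0.2253, 0.1301]
tool_rot: [-179.9, -0.1, 171.9]
force: [0.2, 0.0, 0.3]
grip_width: 0.0871
grasp_force: 0.0
time_s: 3.48
tool_pos: [0.5365, 0.2254, 0.1317]
tool_rot: [180.0, 0.0, 171.9]
force: [-0.2, -0.2, 0.6]
grip_width: 0.0417
grasp_force: 0.0
3.4833 [0.53650817 0.22543204 0.13169039] [1.79989902e+02 1.01918963e-02 1.71901078e+02] 0.04168546823553458 0.0 [-0.19034494 -0.23208163  0.6025786 ] [ 0.00905127 -0.00727072 -0.01949496]
```

View pics/w2.png

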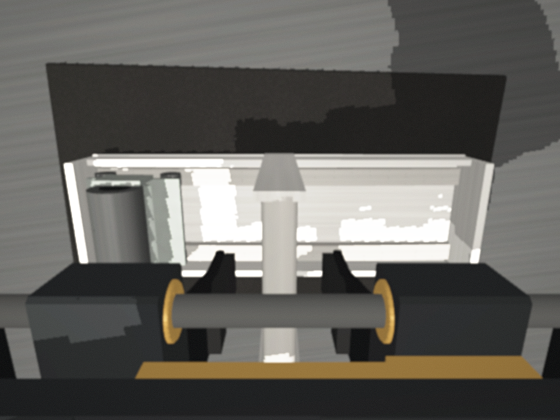

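```bash
cat >> h.py <<'E'
from scipy.optimize import least_squares
def pin(c):
    P=wcloud(c)[165:262].reshape(-1,3)
    p=P[(P[:,2]>.05)&(P[:,2]<.064)&(abs(P[:,0])<.032)&(abs(P[:,1])<.125)]
    if len(p)<15: return None,0,len(p),0
    f=lambda q:np.hypot(p[:,1]-q[0],p[:,2]-q[1])-.016
    r=min((least_squares(f,[y0,.069],loss="soft_l1",f_scale=.001) for y0 in np.median(p[:,1])+np.array([-.01,0,.01])),key=lambda r:r.cost)
    return r.x[0],r.x[1],len(p),np.median(abs(f(r.x)))
E
cat > test.py <<'E'
from h import *
c=dict(np.load("w2.npz")); print(pin(c))
P=wcloud(c)[165:262].reshape(-1,3);print(np.histogram(P[:,2],bins=np.arange(.04,.14,.005)))
E
python3 test.py
python3 -m jog '[[0,0,0,0,0],[0,0,0,0,0],[0,0,0,0,0],[0,0,0,0,0],[0,0,0,0,0],[0,0,0,0,0],[0,0,0,0,0]]' 60
```

```text
(np.float64(-0.10022283372491084), np.float64(0.0723642702634751), 3220, np.float64(0.000386261236963727))
(array([   63,    50,    33,  2372,   984,   516,   564,   692,  1728,
         987,  2027,  1838,   717,   453,  7387,  2481, 13372,    52,
       13551]), array([0.04 , 0.045, 0.05 , 0.055, 0.06 , 0.065, 0.07 , 0.075, 0.08 ,
       0.085, 0.09 , 0.095, 0.1  , 0.105, 0.11 , 0.115, 0.12 , 0.125,
       0.13 , 0.135]))
time_s: 4.12
tool_pos: [0.5365, 0.2256, 0.1316]
tool_rot: [180.0, 0.0, 171.9]
force: [1.0, 0.8, -0.6]
grip_width: 0.0132
grasp_force: 60.0
```

```bash
cat >> test.py <<'E'
from cell import env, read_camera
def stops(c):
    P=wcloud(c)[140:262].reshape(-1,3); r=[]
    for s in (-1,1):
        q=P[(s*P[:,1]>.126)&(s*P[:,1]<.134)&(abs(P[:,0])<.04)&(P[:,2]<.095)&(P[:,2]>.07)]; r.append((round(np.median(q[:,2])*1e3,2),len(q)))
    return r
print(stops(c))
o=env.get_obs(); c=read_camera("wrist"); print(o["time_s"],o["tool_pos"],o["tool_rot"],pin(c),stops(c)); np.savez("w3.npz",**c)
E
python3 -m jog '[[0,0,0,-0.2,0],[0,0,0,-0.5,0],[0,0,0,-0.5,0],[0,0,0,-0.5,0],[0,0,0,-0.5,0],[0,0,0,-0.5,0],[0,0,0,-0.4,0],[0,0,0,-0.2,0],[0,0,0,0,0],[0,0,0,0,0]]' 60; python3 test.py
```

```text
time_s: 4.95
tool_pos: [0.5364, 0.2255, 0.1976]
tool_rot: [180.0, 0.0, 171.9]
force: [-0.2, -0.8, -9.3]
grip_width: 0.0136
grasp_force: 60.3
(np.float64(-0.10022283372491084), np.float64(0.0723642702634751), 3220, np.float64(0.000386261236963727))
(array([   63,    50,    33,  2372,   984,   516,   564,   692,  1728,
         987,  2027,  1838,   717,   453,  7387,  2481, 13372,    52,
       13551]), array([0.04 , 0.045, 0.05 , 0.055, 0.06 , 0.065, 0.07 , 0.075, 0.08 ,
       0.085, 0.09 , 0.095, 0.1  , 0.105, 0.11 , 0.115, 0.12 , 0.125,
       0.13 , 0.135]))
[(np.float64(86.24), 1340), (np.float64(85.49), 1514)]
4.95 [0.53643799 0.22545885 0.1976485 ] [1.79983800e+02 8.16416009e-03 1.71904854e+02] (np.float64(-0.09951394356700086), np.float64(0.0737378419597632), 2998, np.float64(0.00037510825015155125)) [(np.float64(86.76), 1342), (np.float64(85.01), 1567)]
```

```bash
cat > bal.py <<'E'
# usage: bal.py 'executed y shares' N Xgoal [nframes]  -- filter the pin's state, suggest the next y shares
import sys,json,os
from h import *
from scipy.optimize import lsq_linear
from cell import env, read_camera
K=4.0;T=1/12;S=.02;l=K**.5
def A(t):
    C,D=np.cosh(l*t),np.sinh(l*t)/l
    return np.array([[C,D],[K*D,C]])
def step(s,X,d,t=T):   # state [w,vw,y0]; X ramps by d
    n=4
    for i in range(n):
        x=X+d*(i+.5)/n; e=A(t/n)@[s[0]-x-s[2],s[1]]; s=np.array([e[0]+x+s[2],e[1],s[2]])
    return s,X+d
def F(t):
    M=np.eye(3);M[:2,:2]=A(t);M[:2,2]=[1,0]-A(t)@[1,0];M[2,:2]=0;return M
f="st.json"
L=json.load(open(f)) if os.path.exists(f) else dict(s=[-.0995,0,.004],P=np.diag([1e-6,1e-8,6e-5]).tolist(),X=0.)
s,P,X=np.array(L["s"]),np.array(L["P"]),L["X"]
def prop(d,t):
    global s,P,X
    s,X=step(s,X,d,t); P=F(t)@P@F(t).T+np.diag([2e-8,4e-6,4e-7])*t/T
for d in json.loads(sys.argv[1]): prop(d*S,T)
N=int(sys.argv[2]);Xg=float(sys.argv[3]);nf=int(sys.argv[4]) if len(sys.argv)>4 else 2
for i in range(nf):
    o=env.get_obs(); m=pin(read_camera("wrist"))
    if m[0] is not None:
        H=np.array([1,0,0]);g=P@H/(P[0,0]+1e-6);r=m[0]+X-s[0]
        print("t %.2f y %.4f pred-err %.4f n %d res %.4f"%(o["time_s"],m[0],r,m[2],m[3]))
        s=s+g*r;P=P-np.outer(g,H@P)
    prop(0,.05)
json.dump(dict(s=s.tolist(),P=P.tolist(),X=X),open(f,"w"))
print("y %.4f vpin %.4f y0 %.4f X %.4f tool"%(s[0]-X,s[1],s[2],X),o["tool_pos"].round(4),o["tool_rot"].round(2))
def run(d):
    q,x=s,X;R=[]
    for e in d: q,x=step(q,x,e);R.append([q[0]-x,q[1],x])
    return np.array(R)
def cost(d):
    R=run(d);dd=np.diff(np.r_[0,d,0])
    return np.r_[(R[:,0]-s[2])*1, 8*(R[-1,0]-s[2]), 6*R[-1,1], (R[-1,2]-Xg)*WX, dd*1.5]
WX=1.5
b=cost(np.zeros(N));J=np.array([cost(e)-b for e in np.eye(N)]).T
d=np.round(lsq_linear(J,-b,(-S,S)).x/S/.05)*.05
R=run(d*S);print("shares",d.round(2).tolist());print("y mm",(R[:,0]*1e3).round().tolist());print("vpin",R[::3,1].round(3).tolist(),"Xend %.3f"%R[-1,2])
E
python3 bal.py '[]' 24 -0.17 1
```

```text
t 5.00 y -0.0994 pred-err 0.0001 n 2964 res 0.0004
y -0.1000 vpin -0.0207 y0 0.0040 X 0.0000 tool [0.5361 0.2253 0.1971] [-1.7997e+02 -5.0000e-02  1.7191e+02]
shares [-1.0, -1.0, -1.0, -1.0, -1.0, -1.0, -1.0, -1.0, -1.0, -1.0, -1.0, -1.0, -1.0, -1.0, -1.0, -1.0, -1.0, -1.0, -1.0, -1.0, 0.1, 1.0, 1.0, 1.0]
y mm [-83.0, -69.0, -56.0, -45.0, -36.0, -28.0, -20.0, -13.0, -7.0, -1.0, 5.0, 10.0, 17.0, 23.0, 30.0, 37.0, 46.0, 56.0, 67.0, 80.0, 73.0, 49.0, 27.0, 6.0]
vpin [-0.052, -0.119, -0.155, -0.17, -0.166, -0.144, -0.097, -0.031] Xend -0.338
```

```bash
sed -i 's/^f="st.json"/f="st.json"\nif sys.argv[1]=="[]": os.path.exists(f) and os.remove(f)/' bal.py
sed -i 's/if os.path.exists(f) else dict(s=\[-.0995,0,.004\]/if os.path.exists(f) else dict(s=[-.0595,.12,.004]/; s/X=0\.)$/X=.04)/; s/2e-8,4e-6,4e-7/2e-8,1e-6,4e-7/; s/np.diag(\[1e-6,1e-8,6e-5\])/np.diag([1e-6,1e-4,6e-5])/' bal.py
sed -i 's/^for i in range(nf):/if nf==0: o=env.get_obs()\nfor i in range(nf):/' bal.py
python3 bal.py '[]' 16 -0.03 0; python3 bal.py '[]' 24 0 0
```

```text
y -0.0995 vpin 0.1200 y0 0.0040 X 0.0400 tool [0.536  0.2252 0.1968] [-1.7996e+02 -7.0000e-02  1.7191e+02]
shares [-1.0, -1.0, -0.7, -0.3, -0.0, 0.1, 0.15, 0.15, 0.1, 0.05, 0.05, 0.0, -0.05, -0.1, -0.2, -0.2]
y mm [-71.0, -44.0, -25.0, -15.0, -11.0, -9.0, -9.0, -9.0, -9.0, -8.0, -8.0, -6.0, -4.0, -1.0, 3.0, 8.0]
vpin [0.09, 0.049, 0.035, 0.022, 0.011, 0.008] Xend -0.019
y -0.0995 vpin 0.1200 y0 0.0040 X 0.0400 tool [0.536  0.2252 0.1968] [-1.7996e+02 -7.0000e-02  1.7191e+02]
shares [-1.0, -1.0, -0.85, -0.4, -0.05, 0.15, 0.2, 0.2, 0.2, 0.15, 0.15, 0.1, 0.1, 0.1, 0.1, 0.1, 0.05, 0.05, 0.05, 0.0, -0.0, -0.05, -0.1, -0.15]
y mm [-71.0, -44.0, -22.0, -9.0, -4.0, -3.0, -4.0, -4.0, -5.0, -5.0, -6.0, -5.0, -5.0, -5.0, -6.0, -6.0, -6.0, -6.0, -7.0, -7.0, -7.0, -6.0, -5.0, -3.0]
vpin [0.09, 0.051, 0.042, 0.033, 0.024, 0.015, 0.004, -0.007] Xend 0.002
```

```bash
python3 -m jog '[[0,0,0.1,0,0],[0,0,0.2,0,0],[0,0,0.3,0,0],[0,0,0.4,0,0],[0,0,0.5,0,0],[0,0,0.5,0,0],[0,0,-1,0,0],[0,0,-1,0,0],[0,0,-0.8,0,0],[0,0,-0.35,0,0],[0,0,0,0,0],[0,0,0.15,0,0]]' 60; python3 bal.py '[-1,-1,-0.8,-0.35,0,0.15]' 24 0 3
```

```text
time_s: 6.05
tool_pos: [0.5339, 0.2055, 0.1978]
tool_rot: [180.0, 0.0, 171.8]
force: [-1.1, 1.0, -9.1]
grip_width: 0.0134
grasp_force: 60.0
t 6.05 y -0.0167 pred-err -0.0099 n 2026 res 0.0004
t 6.10 y -0.0185 pred-err -0.0024 n 2247 res 0.0003
t 6.15 y -0.0186 pred-err -0.0009 n 2258 res 0.0003
y -0.0188 vpin -0.0156 y0 0.0142 X -0.0200 tool [0.5335 0.208  0.1977] [179.9    0.   172.03]
shares [-1.0, -1.0, -0.75, -0.35, -0.1, 0.05, 0.15, 0.15, 0.2, 0.2, 0.2, 0.2, 0.2, 0.2, 0.2, 0.2, 0.2, 0.2, 0.2, 0.15, 0.1, -0.05, -0.2, -0.25]
y mm [-0.0, 17.0, 30.0, 36.0, 37.0, 36.0, 33.0, 30.0, 28.0, 25.0, 23.0, 21.0, 19.0, 18.0, 16.0, 15.0, 13.0, 12.0, 10.0, 10.0, 10.0, 13.0, 19.0, 27.0]
vpin [-0.024, -0.016, 0.006, 0.02, 0.028, 0.031, 0.029, 0.026] Xend -0.038
```

```bash
python3 -m jog '[[0,0,-0.8,0,0],[0,0,-0.7,0,0],[0,0,-0.3,0,0],[0,0,0,0,0]]' 60; python3 bal.py '[-0.8,-0.7,-0.3,0]' 24 -0.07 2
```

```text
time_s: 6.53
tool_pos: [0.5287, 0.1667, 0.1976]
tool_rot: [-179.9, 0.0, 171.7]
force: [0.6, -0.7, -8.6]
grip_width: 0.0133
grasp_force: 60.0
t 6.53 y 0.0192 pred-err 0.0108 n 2541 res 0.0004
t 6.58 y 0.0177 pred-err -0.0015 n 2373 res 0.0004
y 0.0187 vpin 0.0091 y0 0.0045 X -0.0560 tool [0.5288 0.1684 0.1978] [1.7999e+02 2.0000e-02 1.7175e+02]
shares [0.55, 0.5, 0.3, 0.1, -0.0, -0.05, -0.1, -0.1, -0.1, -0.1, -0.1, -0.1, -0.1, -0.1, -0.1, -0.1, -0.1, -0.1, -0.1, -0.1, -0.05, 0.0, 0.1, 0.15]
y mm [9.0, -0.0, -5.0, -7.0, -6.0, -5.0, -4.0, -2.0, -1.0, 1.0, 2.0, 3.0, 4.0, 5.0, 6.0, 7.0, 8.0, 9.0, 10.0, 12.0, 12.0, 12.0, 10.0, 7.0]
vpin [0.012, 0.006, -0.004, -0.01, -0.012, -0.012, -0.008, -0.001] Xend -0.052
```

```bash
python3 - <<'E'
t=open("bal.py").read()
t=t.replace('    if m[0] is not None:','''    p=o["tool_pos"][:2];a=np.radians(o["tool_rot"][2])
    if "p" in L:
        am=(a+L["a"])/2; Xm+=(p-np.array(L["p"]))@[np.sin(am),-np.cos(am)]
    L.update(p=p.tolist(),a=a)
    if m[0] is not None:''').replace("r=m[0]+X-s[0]","r=m[0]+Xm-s[0]").replace('s,P,X=np.array(L["s"]),np.array(L["P"]),L["X"]','s,P,X=np.array(L["s"]),np.array(L["P"]),L["X"]\nXm=L.get("Xm",X)')
t=t.replace('json.dump(dict(s=s.tolist(),P=P.tolist(),X=X),','L.update(s=s.tolist(),P=P.tolist(),X=X,Xm=Xm);json.dump(L,')
t=t.replace('print("y %.4f vpin','print("Xm-X %.4f sd %s"%(Xm-X,np.sqrt(np.diag(P)).round(4)));print("y %.4f vpin')
open("bal.py","w").write(t)
import json,numpy as np
json.dump(dict(s=[-.040,-.002,.004],P=np.diag([1e-6,1e-4,6e-5]).tolist(),X=-.056,Xm=-.0577,p=[.5288,.1684],a=np.radians(171.8)),open("st.json","w"))
E
cp st.json st_bak.json; python3 bal.py '[0]' 20 -0.07 0; cp st_bak.json st.json
```

```text
Xm-X -0.0017 sd [0.0013 0.0105 0.0078]
y 0.0160 vpin 0.0020 y0 0.0040 X -0.0560 tool [0.5287 0.1697 0.1978] [1.7995e+02 2.0000e-02 1.7184e+02]
shares [0.4, 0.4, 0.2, 0.05, -0.05, -0.1, -0.1, -0.1, -0.1, -0.1, -0.1, -0.1, -0.1, -0.1, -0.1, -0.1, -0.05, 0.0, 0.1, 0.1]
y mm [8.0, 1.0, -3.0, -4.0, -3.0, -1.0, 1.0, 2.0, 4.0, 5.0, 7.0, 8.0, 10.0, 12.0, 14.0, 16.0, 18.0, 19.0, 18.0, 18.0]
vpin [0.005, 0.001, -0.005, -0.006, -0.003, 0.006, 0.02] Xend -0.055
```

```bash
python3 -m jog '[[0,0,0.35,0,0],[0,0,0.3,0,0],[0,0,0.1,0,0],[0,0,0,0,0]]' 60 | head -1; python3 bal.py '[0.35,0.3,0.1,0]' 20 -0.06 2
```

```text
time_s: 6.97
t 6.97 y 0.0098 pred-err 0.0104 n 1437 res 0.0003
t 7.02 y 0.0127 pred-err 0.0006 n 1777 res 0.0003
Xm-X 0.0009 sd [0.001  0.0082 0.007 ]
y 0.0156 vpin 0.0455 y0 -0.0044 X -0.0410 tool [0.5305 0.186  0.1974] [-1.8000e+02 -1.0000e-02  1.7201e+02]
shares [1.0, 1.0, 0.75, 0.4, 0.1, -0.05, -0.15, -0.15, -0.15, -0.2, -0.2, -0.2, -0.2, -0.2, -0.2, -0.2, -0.15, -0.0, 0.1, 0.2]
y mm [-0.0, -16.0, -28.0, -32.0, -32.0, -29.0, -25.0, -22.0, -19.0, -15.0, -12.0, -9.0, -6.0, -3.0, -0.0, 3.0, 5.0, 4.0, 2.0, -2.0]
vpin [0.05, 0.034, 0.008, -0.007, -0.013, -0.011, -0.002] Xend -0.011
```

```bash
python3 -m jog '[[0,0,0.9,0,0],[0,0,0.9,0,0],[0,0,0.6,0,0],[0,0,0.2,0,0]]' 60 | head -1; python3 bal.py '[0.9,0.9,0.6,0.2]' 20 -0.03 2
```

```text
time_s: 7.4
t 7.40 y -0.0205 pred-err 0.0028 n 2493 res 0.0004
t 7.45 y -0.0179 pred-err -0.0003 n 2163 res 0.0003
Xm-X 0.0021 sd [0.001  0.0057 0.0034]
y -0.0133 vpin 0.0465 y0 -0.0074 X 0.0110 tool [0.5377 0.2386 0.1973] [ 1.7996e+02 -2.0000e-02  1.7207e+02]
shares [0.55, 0.5, 0.3, 0.1, -0.0, -0.1, -0.1, -0.15, -0.15, -0.15, -0.15, -0.2, -0.2, -0.2, -0.2, -0.15, -0.1, -0.0, 0.1, 0.2]
y mm [-21.0, -27.0, -30.0, -30.0, -28.0, -25.0, -23.0, -20.0, -17.0, -14.0, -12.0, -9.0, -6.0, -3.0, 1.0, 3.0, 5.0, 5.0, 4.0, 1.0]
vpin [0.043, 0.023, 0.004, -0.007, -0.01, -0.004, 0.008] Xend 0.009
```

```bash
python3 -m jog '[[0,0,0.5,0,0],[0,0,0.5,0,0],[0,0,0.3,0,0],[0,0,0.1,0,0],[0,0,0,0,0]]' 60 | head -1; python3 bal.py '[0.5,0.5,0.3,0.1,0]' 20 0 2
```

```text
time_s: 7.92
t 7.92 y -0.0369 pred-err -0.0089 n 3403 res 0.0003
t 7.97 y -0.0373 pred-err -0.0010 n 3402 res 0.0003
Xm-X 0.0000 sd [0.0009 0.0044 0.0023]
y -0.0379 vpin -0.0243 y0 -0.0018 X 0.0390 tool [0.5419 0.2642 0.1974] [-1.7998e+02 -1.0000e-02  1.7194e+02]
shares [-1.0, -1.0, -0.7, -0.35, -0.15, -0.05, 0.0, 0.0, 0.0, 0.0, 0.05, 0.05, 0.05, 0.05, 0.05, 0.05, 0.05, 0.05, 0.0, -0.0]
y mm [-20.0, -3.0, 8.0, 12.0, 12.0, 11.0, 10.0, 8.0, 7.0, 7.0, 5.0, 4.0, 2.0, 1.0, 0.0, -1.0, -2.0, -3.0, -3.0, -3.0]
vpin [-0.033, -0.031, -0.018, -0.008, -0.002, 0.0, -0.0] Xend -0.018
```

```bash
cat > fit.py <<'E'
import numpy as np
from scipy.optimize import least_squares
segs=[(6.20,[-.8,-.7,-.3,0]),(6.63333,[.35,.3,.1,0]),(7.0666,[.9,.9,.6,.2]),(7.5,[.5,.5,.3,.1,0])]
tk=[6.05];xk=[-.02];X=-.02
for t0,r in segs:
    tk.append(t0);xk.append(X)
    for i,d in enumerate(r): X+=d*.02;tk.append(t0+(i+1)/12);xk.append(X)
tk.append(9);xk.append(X)
D=np.array([(6.05,-.0367),(6.15,-.0361),(6.533,-.0400),(6.583,-.0398),(6.967,-.0302),(7.017,-.0272),(7.40,-.0075),(7.45,-.0048),(7.917,.0021),(7.967,.0017)])
def sim(p):
    w,v,y0,K,lag=p;h=.002;t=6.05;out=[];i=0
    while i<len(D):
        if t>=D[i,0]-1e-3: out.append(w);i+=1;continue
        v+=h*K*(w-np.interp(t-lag,tk,xk)-y0);w+=h*v;t+=h
    return np.array(out)
for fx in (0,.03):
  r=least_squares(lambda q:(sim([*q,fx])-D[:,1])*1e3,[-.0365,0,0,5],x_scale=[.001,.01,.01,1])
  print(fx,r.x.round(4),r.fun.round(1))
E
python3 fit.py
```

```text
0 [-3.6200e-02 -2.0000e-03 -3.8000e-03  5.4315e+00] [ 0.5 -0.6 -0.3 -0.1  0.7 -0.1  0.2 -0.4  0.4 -0.4]
0.03 [-3.6500e-02  5.2000e-03 -1.9000e-03  5.9737e+00] [ 0.2 -0.3  0.1  0.1  0.4 -0.6  0.2 -0.2  0.5 -0.5]
```

```bash
cat >> fit.py <<'E'
D=np.r_[D,[(8.017,0),(8.027,0)]]
import json
r=least_squares(lambda q:(sim([q[0],q[1],q[2],5.7,.015])[:-2]-D[:-2,1])*1e3,[-.0365,0,0],x_scale=[.001,.01,.01]);o=sim([*r.x,5.7,.015]);print(r.x,r.fun.round(1),o[-2],(o[-1]-o[-2])/.01)
L=json.load(open("st.json"));L.update(s=[o[-2],(o[-1]-o[-2])/.01,r.x[2]],P=np.diag([1e-6,2.5e-5,4e-6]).tolist());json.dump(L,open("st.json","w"))
E
python3 fit.py; sed -i 's/^K=4.0/K=5.7/; s/2e-8,1e-6,4e-7/2e-8,1e-6,1e-7/' bal.py; cp st.json st_bak.json; python3 bal.py '[0]' 20 0.0 0;  cp st_bak.json st.json; sed -i 's/^N=int/if not json.loads(sys.argv[1]): s=s\nN=int/' bal.py
```

```text
0 [-3.6200e-02 -2.0000e-03 -3.8000e-03  5.4315e+00] [ 0.5 -0.6 -0.3 -0.1  0.7 -0.1  0.2 -0.4  0.4 -0.4]
0.03 [-3.6500e-02  5.2000e-03 -1.9000e-03  5.9737e+00] [ 0.2 -0.3  0.1  0.1  0.4 -0.6  0.2 -0.2  0.5 -0.5]
[-0.03632646  0.00149899 -0.00281876] [ 0.4 -0.5 -0.1  0.   0.5 -0.3  0.2 -0.3  0.5 -0.4] -0.0005056015261727896 -0.0420727669969374
Xm-X 0.0000 sd [0.0011 0.0053 0.002 ]
y -0.0438 vpin -0.0604 y0 -0.0028 X 0.0390 tool [0.542  0.2637 0.1975] [-179.97    0.    171.9 ]
shares [-1.0, -1.0, -1.0, -1.0, -1.0, -0.65, -0.3, -0.05, 0.1, 0.15, 0.2, 0.25, 0.25, 0.25, 0.25, 0.25, 0.2, 0.05, -0.1, -0.2]
y mm [-30.0, -16.0, -4.0, 9.0, 22.0, 29.0, 30.0, 28.0, 24.0, 19.0, 15.0, 10.0, 6.0, 2.0, -1.0, -5.0, -7.0, -7.0, -4.0, 1.0]
vpin [-0.076, -0.087, -0.049, -0.009, 0.013, 0.018, 0.013] Xend -0.048
```

```bash
python3 -m jog '[[0,0,-1,0,0],[0,0,-1,0,0],[0,0,-1,0,0],[0,0,-0.7,0,0],[0,0,-0.3,0,0]]' 60 | head -1; python3 bal.py '[-1,-1,-1,-0.7,-0.3]' 20 -0.05 2
```

```text
time_s: 8.43
t 8.43 y 0.0174 pred-err -0.0036 n 2321 res 0.0004
t 8.48 y 0.0146 pred-err -0.0003 n 1989 res 0.0003
Xm-X -0.0036 sd [0.0009 0.0049 0.002 ]
y 0.0086 vpin -0.0487 y0 -0.0020 X -0.0410 tool [0.5309 0.1813 0.1979] [-1.7994e+02  2.0000e-02  1.7167e+02]
shares [-0.1, -0.15, -0.15, -0.15, -0.1, -0.1, -0.05, -0.05, -0.05, -0.0, -0.0, -0.0, 0.0, 0.0, 0.0, 0.0, 0.05, 0.05, 0.05, 0.0]
y mm [7.0, 6.0, 6.0, 6.0, 6.0, 5.0, 5.0, 4.0, 3.0, 2.0, 1.0, 0.0, -1.0, -1.0, -2.0, -3.0, -5.0, -7.0, -9.0, -10.0]
vpin [-0.044, -0.032, -0.022, -0.014, -0.01, -0.01, -0.015] Xend -0.056
```

```bash
python3 -m jog '[[0,0,-0.15,0,0],[0,0,-0.2,0,0],[0,0,-0.15,0,0],[0,0,-0.15,0,0],[0,0,-0.1,0,0]]' 60 | head -1; python3 bal.py '[-0.15,-0.2,-0.15,-0.15,-0.1]' 20 -0.06 2
```

```text
time_s: 8.95
t 8.95 y 0.0089 pred-err 0.0003 n 1336 res 0.0003
t 9.00 y 0.0084 pred-err 0.0000 n 1267 res 0.0003
Xm-X -0.0008 sd [0.0009 0.0045 0.0015]
y 0.0066 vpin -0.0179 y0 -0.0021 X -0.0560 tool [0.5285 0.1693 0.1975] [-179.97   -0.    171.88]
shares [0.1, 0.05, 0.0, -0.0, -0.05, -0.05, -0.05, -0.05, -0.05, -0.05, -0.05, -0.05, -0.05, -0.0, -0.0, -0.0, -0.0, 0.0, 0.05, 0.05]
y mm [3.0, 1.0, 0.0, -1.0, -1.0, -0.0, -0.0, 0.0, 1.0, 1.0, 2.0, 3.0, 4.0, 4.0, 5.0, 5.0, 6.0, 8.0, 9.0, 10.0]
vpin [-0.015, -0.01, -0.008, -0.005, 0.002, 0.011, 0.024] Xend -0.060
```

```bash
python3 - <<'E'
t=open("bal.py").read()
t=t.replace("WX=1.5","VR=float(sys.argv[5]) if len(sys.argv)>5 else 0.;WX=0 if VR else 1.5").replace("6*R[-1,1]","6*(R[-1,1]-VR)").replace("np.diff(np.r_[0,d,0])","np.diff(np.r_[0,d,VR*T])")
open("bal.py","w").write(t)
E
cp st.json st_bak.json; python3 bal.py '[0]' 24 -0.1 0 -0.08; cp st_bak.json st.json;python3 - <<'E'
t=open("bal.py").read().replace("for d in json.loads(sys.argv[1]): prop","a1=json.loads(sys.argv[1])\nfor d in a1: prop").replace('if sys.argv[1]=="[]": os.path.exists(f) and os.remove(f)','')
open("bal.py","w").write(t)
E
python3 bal.py '[]' 24 -0.1 0 -0.08
```

```text
Xm-X -0.0008 sd [0.0013 0.0055 0.0016]
y 0.0052 vpin -0.0141 y0 -0.0021 X -0.0560 tool [0.5286 0.1696 0.1976] [-1.7999e+02  1.0000e-02  1.7188e+02]
shares [0.25, 0.2, 0.1, -0.0, -0.05, -0.1, -0.1, -0.15, -0.15, -0.15, -0.15, -0.2, -0.2, -0.2, -0.2, -0.25, -0.25, -0.25, -0.25, -0.3, -0.35, -0.4, -0.45, -0.45]
y mm [-1.0, -6.0, -9.0, -10.0, -11.0, -11.0, -12.0, -12.0, -12.0, -12.0, -13.0, -14.0, -15.0, -16.0, -18.0, -19.0, -22.0, -25.0, -28.0, -32.0, -36.0, -41.0, -46.0, -53.0]
vpin [-0.012, -0.019, -0.032, -0.045, -0.061, -0.082, -0.112, -0.158] Xend -0.137
Xm-X -0.0008 sd [0.0009 0.0045 0.0015]
y 0.0066 vpin -0.0179 y0 -0.0021 X -0.0560 tool [0.5286 0.1696 0.1976] [-1.7999e+02  1.0000e-02  1.7188e+02]
shares [0.25, 0.2, 0.1, -0.0, -0.1, -0.1, -0.15, -0.15, -0.15, -0.15, -0.15, -0.2, -0.2, -0.2, -0.2, -0.25, -0.25, -0.25, -0.3, -0.3, -0.35, -0.4, -0.45, -0.45]
y mm [0.0, -5.0, -8.0, -10.0, -10.0, -10.0, -10.0, -10.0, -10.0, -10.0, -11.0, -11.0, -11.0, -12.0, -13.0, -14.0, -15.0, -17.0, -18.0, -20.0, -21.0, -23.0, -24.0, -26.0]
vpin [-0.015, -0.021, -0.032, -0.043, -0.055, -0.071, -0.09, -0.116] Xend -0.140
```

```bash
python3 -m jog '[[0,0,0.25,0,0],[0,0,0.2,0,0],[0,0,0.1,0,0],[0,0.03,0,0,-0.0125],[0,0.03,-0.1,0,-0.0125],[0,0.03,-0.1,0,-0.0125],[0,0.03,-0.15,0,-0.0125],[0,0.03,-0.15,0,-0.0125]]' 60 | head -1; python3 bal.py '[0.25,0.2,0.1,0,-0.1,-0.1,-0.15,-0.15]' 24 -0.1 2 -0.08
```

```text
time_s: 9.72
t 9.72 y -0.0064 pred-err 0.0023 n 849 res 0.0003
t 9.77 y -0.0070 pred-err 0.0001 n 923 res 0.0003
Xm-X -0.0017 sd [0.0009 0.0041 0.0013]
y -0.0103 vpin -0.0329 y0 -0.0025 X -0.0550 tool [0.5258 0.1698 0.1976] [-1.7996e+02 -1.0000e-02  1.7472e+02]
shares [-0.2, -0.25, -0.2, -0.2, -0.2, -0.2, -0.2, -0.2, -0.2, -0.25, -0.25, -0.25, -0.25, -0.25, -0.25, -0.25, -0.3, -0.3, -0.3, -0.3, -0.35, -0.35, -0.4, -0.4]
y mm [-9.0, -7.0, -7.0, -6.0, -6.0, -6.0, -6.0, -6.0, -6.0, -5.0, -5.0, -4.0, -4.0, -3.0, -3.0, -2.0, -1.0, 0.0, 2.0, 4.0, 7.0, 10.0, 15.0, 20.0]
vpin [-0.036, -0.043, -0.048, -0.052, -0.055, -0.056, -0.052, -0.041] Xend -0.181
```

```bash
python3 -m jog '[[0,0.03,-0.2,0,-0.0125],[0,0.03,-0.25,0,-0.0125],[0,0.03,-0.2,0,-0.0125],[0,0.03,-0.2,0,-0.0125],[0,0.03,-0.2,0,-0.0125],[0,0.03,-0.2,0,-0.0125],[0,0.03,-0.2,0,-0.0125],[0,0.03,-0.2,0,-0.0125],[0,0.03,-0.2,0,-0.0125]]' 60 | head -1; python3 bal.py '[-0.2,-0.25,-0.2,-0.2,-0.2,-0.2,-0.2,-0.2,-0.2]' 24 -0.1 2 -0.08
```

```text
time_s: 10.57
t 10.57 y -0.0077 pred-err -0.0024 n 993 res 0.0003
t 10.62 y -0.0094 pred-err 0.0001 n 1190 res 0.0003
Xm-X -0.0016 sd [0.0009 0.004  0.0013]
y -0.0141 vpin -0.0622 y0 -0.0022 X -0.0920 tool [0.5185 0.1331 0.1976] [-1.7997e+02 -1.0000e-02  1.7979e+02]
shares [-0.4, -0.5, -0.45, -0.4, -0.35, -0.3, -0.3, -0.3, -0.3, -0.3, -0.3, -0.3, -0.3, -0.3, -0.3, -0.3, -0.3, -0.3, -0.35, -0.35, -0.35, -0.35, -0.35, -0.35]
y mm [-11.0, -7.0, -4.0, -2.0, -1.0, -1.0, -1.0, -1.0, -1.0, -1.0, -1.0, -1.0, -0.0, 0.0, 1.0, 1.0, 2.0, 3.0, 5.0, 7.0, 10.0, 13.0, 17.0, 21.0]
vpin [-0.067, -0.073, -0.072, -0.07, -0.068, -0.064, -0.058, -0.042] Xend -0.254
```

```bash
python3 -m jog '[[0,0.05,-0.4,0,-0.01],[0,0.08,-0.5,0,-0.01],[0,0.08,-0.45,0,-0.01],[0,0.08,-0.4,0,-0.01],[0,0.08,-0.35,0,-0.01],[0,0.08,-0.3,0,-0.01],[0,0.08,-0.3,0,-0.01],[0,0.08,-0.3,0,-0.01],[0,0.08,-0.3,0,-0.01]]' 60 | head -1; python3 bal.py '[-0.4,-0.5,-0.45,-0.4,-0.35,-0.3,-0.3,-0.3,-0.3]' 24 -0.1 2 -0.08
```

```text
time_s: 11.42
t 11.42 y -0.0000 pred-err 0.1304 n 627 res 0.0002
t 11.47 y -0.0017 pred-err -0.0164 n 622 res 0.0002
Xm-X 0.1276 sd [0.0009 0.004  0.0013]
y 0.1484 vpin 0.3318 y0 -0.0145 X -0.1580 tool [0.5061 0.0661 0.1976] [-1.7995e+02 -2.0000e-02 -1.7619e+02]
shares [1.0, 1.0, 1.0, 1.0, 1.0, 1.0, 1.0, 1.0, 1.0, 1.0, 1.0, 1.0, 1.0, 1.0, 1.0, 1.0, 1.0, 1.0, 1.0, 1.0, 1.0, 1.0, 1.0, 1.0]
y mm [159.0, 177.0, 203.0, 237.0, 281.0, 337.0, 406.0, 493.0, 599.0, 730.0, 891.0, 1087.0, 1328.0, 1621.0, 1980.0, 2417.0, 2952.0, 3604.0, 4400.0, 5371.0, 6556.0, 8002.0, 9766.0, 11919.0]
vpin [0.412, 0.706, 1.171, 1.978, 3.422, 6.034, 10.772, 19.374] Xend 0.322
```

```bash
sed -i 's/a=np.radians(o\["tool_rot"\]\[2\])/a=np.radians(o["tool_rot"][2]%360)/' bal.py
python3 - <<'E'
import json,numpy as np
L=json.load(open("st.json"));X=L["X"]
L.update(s=[X-.0055,-.069,-.0022],P=np.diag([2e-6,2.5e-5,2e-6]).tolist(),Xm=X-.001,p=[.5061,.0661],a=np.radians(183.81));json.dump(L,open("st.json","w"))
E
python3 bal.py '[]' 24 -0.1 0 -0.08
```

```text
Xm-X -0.0010 sd [0.0014 0.005  0.0014]
y -0.0055 vpin -0.0690 y0 -0.0022 X -0.1580 tool [0.5063 0.0669 0.1976] [-179.98   -0.   -176.25]
shares [-0.25, -0.35, -0.35, -0.35, -0.35, -0.3, -0.3, -0.3, -0.3, -0.3, -0.3, -0.3, -0.3, -0.3, -0.3, -0.3, -0.3, -0.35, -0.35, -0.35, -0.35, -0.35, -0.35, -0.35]
y mm [-6.0, -5.0, -4.0, -4.0, -3.0, -3.0, -3.0, -4.0, -4.0, -5.0, -5.0, -6.0, -7.0, -8.0, -9.0, -10.0, -12.0, -13.0, -15.0, -17.0, -20.0, -24.0, -28.0, -33.0]
vpin [-0.071, -0.075, -0.076, -0.078, -0.083, -0.092, -0.107, -0.131] Xend -0.312
```

```bash
python3 -m jog '[[0,0.05,-0.25,0,-0.0125],[0,0.05,-0.35,0,-0.0125],[0,0.05,-0.35,0,-0.0125],[0,0.05,-0.35,0,-0.0125],[0,0.05,-0.35,0,-0.0125],[0,0.05,-0.3,0,-0.0125],[0,0.05,-0.3,0,-0.0125],[0,0.05,-0.3,0,-0.0125],[0,0.05,-0.3,0,-0.0125]]' 60 | head -1; python3 bal.py '[-0.25,-0.35,-0.35,-0.35,-0.35,-0.3,-0.3,-0.3,-0.3]' 24 -0.1 2 -0.08
```

```text
time_s: 12.27
t 12.27 y -0.0077 pred-err -0.0030 n 990 res 0.0003
t 12.32 y -0.0102 pred-err 0.0000 n 1291 res 0.0003
Xm-X -0.0010 sd [0.0009 0.0046 0.0016]
y -0.0157 vpin -0.0900 y0 -0.0020 X -0.2150 tool [0.5035 0.0084 0.1976] [-179.95   -0.   -171.13]
shares [-0.55, -0.7, -0.6, -0.55, -0.45, -0.4, -0.4, -0.4, -0.4, -0.4, -0.4, -0.4, -0.4, -0.35, -0.35, -0.35, -0.35, -0.35, -0.35, -0.35, -0.35, -0.3, -0.3, -0.3]
y mm [-12.0, -7.0, -3.0, -0.0, 0.0, 0.0, -0.0, -0.0, -0.0, -0.0, 0.0, 0.0, 1.0, 0.0, -0.0, -1.0, -1.0, -1.0, -2.0, -2.0, -2.0, -4.0, -5.0, -7.0]
vpin [-0.096, -0.1, -0.097, -0.095, -0.091, -0.089, -0.088, -0.088] Xend -0.410
```

```bash
python3 -m jog '[[0,0.06,-0.55,0,0],[0,0.06,-0.7,0,0],[0,0.06,-0.6,0,0],[0,0.06,-0.55,0,0],[0,0.06,-0.45,0,0],[0,0.06,-0.4,0,0],[0,0.06,-0.4,0,0],[0,0.06,-0.4,0,0],[0,0.06,-0.4,0,0]]' 60 | head -1; python3 bal.py '[-0.55,-0.7,-0.6,-0.55,-0.45,-0.4,-0.4,-0.4,-0.4]' 24 -0.47 2
```

```text
time_s: 13.12
t 13.12 y -0.0068 pred-err -0.0060 n 903 res 0.0003
t 13.17 y -0.0102 pred-err -0.0000 n 1290 res 0.0003
Xm-X -0.0015 sd [0.0009 0.0042 0.0014]
y -0.0175 vpin -0.1176 y0 -0.0012 X -0.3040 tool [ 0.5065 -0.0817  0.1976] [-179.92    0.   -171.21]
shares [-0.8, -0.95, -0.85, -0.7, -0.6, -0.5, -0.45, -0.45, -0.4, -0.4, -0.4, -0.35, -0.35, -0.3, -0.3, -0.25, -0.25, -0.2, -0.15, -0.1, -0.0, 0.1, 0.25, 0.3]
y mm [-12.0, -3.0, 3.0, 7.0, 9.0, 9.0, 9.0, 9.0, 9.0, 9.0, 9.0, 9.0, 9.0, 8.0, 8.0, 8.0, 7.0, 6.0, 5.0, 2.0, -2.0, -9.0, -18.0, -30.0]
vpin [-0.124, -0.123, -0.109, -0.094, -0.08, -0.066, -0.055, -0.054] Xend -0.466
```

```bash
python3 -m jog '[[0,0.06,-0.8,0,0],[0,0.06,-0.95,0,0],[0,0.06,-0.85,0,0],[0,0.06,-0.75,0,0],[0,0.06,-0.6,0,0],[0,0.06,-0.5,0,0],[0,0.06,-0.45,0,0],[0,0.06,-0.4,0,0]]' 60 | head -1; python3 bal.py '[-0.8,-0.95,-0.85,-0.75,-0.6,-0.5,-0.45,-0.4]' 20 -0.47 2
```

```text
time_s: 13.88
t 13.88 y 0.0013 pred-err -0.0074 n 638 res 0.0003
t 13.93 y -0.0025 pred-err 0.0001 n 630 res 0.0002
Xm-X -0.0011 sd [0.0009 0.004  0.0013]
y -0.0097 vpin -0.1232 y0 -0.0003 X -0.4100 tool [ 0.5133 -0.1875  0.1976] [-179.92   -0.   -171.19]
shares [-1.0, -1.0, -1.0, -0.8, -0.55, -0.35, -0.2, -0.1, -0.05, -0.0, 0.0, 0.05, 0.05, 0.1, 0.1, 0.1, 0.1, 0.1, 0.05, 0.0]
y mm [-0.0, 9.0, 20.0, 26.0, 29.0, 29.0, 27.0, 24.0, 21.0, 18.0, 16.0, 13.0, 11.0, 8.0, 6.0, 4.0, 2.0, -0.0, -1.0, -1.0]
vpin [-0.125, -0.105, -0.065, -0.032, -0.011, -0.0, 0.002] Xend -0.498
```

```bash
python3 -m jog '[[0,0.08,-1,0,0],[0,0.08,-1,0,0],[0,0.08,-1,0,0],[0,0.08,-0.8,0,0],[0,0.08,-0.55,0,0],[0,0.08,-0.35,0,0],[0,0,-0.2,0,0]]' 60 | head -1; python3 bal.py '[-1,-1,-1,-0.8,-0.55,-0.35,-0.2]' 24 -0.47 2
```

```text
time_s: 14.57
t 14.57 y 0.0188 pred-err -0.0074 n 2478 res 0.0004
t 14.62 y 0.0149 pred-err -0.0002 n 2033 res 0.0003
Xm-X 0.0006 sd [0.0009 0.004  0.0013]
y 0.0117 vpin -0.0767 y0 0.0009 X -0.5080 tool [ 0.5191 -0.2841  0.1974] [-179.99   -0.   -171.14]
shares [-0.55, -0.55, -0.4, -0.2, -0.05, 0.0, 0.1, 0.1, 0.15, 0.15, 0.2, 0.2, 0.2, 0.25, 0.25, 0.25, 0.25, 0.25, 0.2, 0.2, 0.1, -0.05, -0.2, -0.25]
y mm [17.0, 22.0, 25.0, 26.0, 24.0, 22.0, 19.0, 16.0, 14.0, 11.0, 8.0, 6.0, 3.0, 0.0, -3.0, -7.0, -10.0, -15.0, -19.0, -23.0, -27.0, -29.0, -28.0, -28.0]
vpin [-0.07, -0.039, -0.009, 0.011, 0.02, 0.017, -0.003, -0.039] Xend -0.496
```

```bash
python3 -m jog '[[0,0,-0.55,0,0],[0,0,-0.6,0,0],[0,0,-0.4,0,0],[0,0,-0.2,0,0],[0,0,-0.05,0,0]]' 60 | head -1; python3 bal.py '[-0.55,-0.6,-0.4,-0.2,-0.05]' 24 -0.47 2
```

```text
time_s: 15.08
t 15.08 y 0.0237 pred-err -0.0017 n 3056 res 0.0004
t 15.13 y 0.0218 pred-err 0.0000 n 2816 res 0.0004
Xm-X 0.0002 sd [0.0009 0.0039 0.0013]
y 0.0209 vpin -0.0193 y0 0.0013 X -0.5440 tool [ 0.5245 -0.32    0.1974] [-1.7999e+02 -2.0000e-02 -1.7119e+02]
shares [0.05, 0.05, 0.1, 0.1, 0.1, 0.15, 0.15, 0.2, 0.2, 0.2, 0.2, 0.2, 0.2, 0.2, 0.2, 0.2, 0.2, 0.2, 0.15, 0.15, 0.05, -0.05, -0.15, -0.2]
y mm [19.0, 17.0, 15.0, 14.0, 13.0, 11.0, 10.0, 9.0, 7.0, 6.0, 5.0, 4.0, 4.0, 3.0, 3.0, 2.0, 2.0, 1.0, 2.0, 3.0, 5.0, 10.0, 17.0, 26.0]
vpin [-0.011, 0.01, 0.026, 0.035, 0.04, 0.043, 0.043, 0.048] Xend -0.487
```

```bash
python3 -m jog '[[0,0.02,0.05,0,0],[0,0.02,0.05,0,0],[0,0.02,0.1,0,0],[0,0.02,0.1,0,0],[0,0.02,0.1,0,0],[0,0.02,0.15,0,0],[0,0.02,0.15,0,0],[0,0.02,0.2,0,0]]' 60 | head -1; python3 bal.py '[0.05,0.05,0.1,0.1,0.1,0.15,0.15,0.2]' 24 -0.47 2
```

```text
time_s: 15.85
t 15.85 y 0.0132 pred-err 0.0059 n 1831 res 0.0004
t 15.90 y 0.0145 pred-err 0.0001 n 1978 res 0.0003
Xm-X 0.0025 sd [0.0009 0.0039 0.0013]
y 0.0196 vpin 0.0549 y0 0.0006 X -0.5260 tool [ 0.5186 -0.3004  0.1975] [ 179.93   -0.   -171.07]
shares [0.8, 0.8, 0.6, 0.4, 0.25, 0.15, 0.1, 0.1, 0.1, 0.05, 0.05, 0.05, 0.0, 0.0, -0.0, -0.0, -0.0, -0.05, -0.05, -0.05, -0.05, -0.05, -0.0, -0.0]
y mm [8.0, -2.0, -9.0, -13.0, -13.0, -13.0, -11.0, -11.0, -11.0, -10.0, -9.0, -9.0, -9.0, -8.0, -8.0, -9.0, -10.0, -10.0, -11.0, -12.0, -13.0, -15.0, -19.0, -24.0]
vpin [0.061, 0.054, 0.035, 0.019, 0.005, -0.008, -0.022, -0.041] Xend -0.462
```

```bash
python3 -m jog '[[0,0,0.8,0,0],[0,0,0.8,0,0],[0,0,0.6,0,0],[0,0,0.4,0,0],[0,0,0.25,0,0],[0,0,0.15,0,0]]' 60 | head -1; python3 bal.py '[0.8,0.8,0.6,0.4,0.25,0.15]' 24 -0.47 2
```

```text
time_s: 16.45
t 16.45 y -0.0095 pred-err 0.0048 n 1204 res 0.0003
t 16.50 y -0.0071 pred-err 0.0001 n 928 res 0.0003
Xm-X 0.0018 sd [0.0009 0.0039 0.0013]
y -0.0028 vpin 0.0515 y0 -0.0003 X -0.4660 tool [ 0.5095 -0.2418  0.1977] [ 1.7998e+02  2.0000e-02 -1.7108e+02]
shares [0.4, 0.45, 0.3, 0.2, 0.1, 0.05, -0.0, -0.05, -0.05, -0.05, -0.05, -0.1, -0.1, -0.1, -0.1, -0.1, -0.1, -0.1, -0.1, -0.1, -0.05, 0.0, 0.1, 0.1]
y mm [-7.0, -12.0, -14.0, -15.0, -15.0, -14.0, -12.0, -11.0, -9.0, -8.0, -7.0, -6.0, -4.0, -3.0, -2.0, -1.0, -0.0, 1.0, 2.0, 3.0, 3.0, 3.0, 0.0, -2.0]
vpin [0.049, 0.033, 0.013, -0.001, -0.009, -0.012, -0.011, -0.007] Xend -0.455
```

```bash
python3 -m jog '[[0,0,0.4,0,0],[0,0,0.45,0,0],[0,0,0.3,0,0],[0,0,0.2,0,0],[0,0,0.1,0,0],[0,0,0.05,0,0]]' 60 | head -1; python3 bal.py '[0.4,0.45,0.3,0.2,0.1,0.05]' 24 -0.47 2
```

```text
time_s: 17.05
t 17.05 y -0.0153 pred-err 0.0002 n 1877 res 0.0004
t 17.10 y -0.0144 pred-err -0.0001 n 1773 res 0.0003
Xm-X 0.0016 sd [0.0009 0.0039 0.0013]
y -0.0121 vpin 0.0123 y0 -0.0003 X -0.4360 tool [ 0.5049 -0.2124  0.1976] [ 1.7999e+02  1.0000e-02 -1.7108e+02]
shares [-0.05, -0.05, -0.05, -0.05, -0.05, -0.05, -0.05, -0.05, -0.1, -0.1, -0.1, -0.1, -0.1, -0.1, -0.1, -0.1, -0.1, -0.1, -0.05, -0.05, -0.05, 0.0, 0.05, 0.1]
y mm [-10.0, -9.0, -8.0, -7.0, -7.0, -6.0, -6.0, -6.0, -6.0, -6.0, -5.0, -5.0, -6.0, -6.0, -7.0, -8.0, -9.0, -11.0, -14.0, -18.0, -22.0, -28.0, -36.0, -47.0]
vpin [0.007, -0.004, -0.013, -0.021, -0.029, -0.038, -0.052, -0.08] Xend -0.464
```

```bash
python3 -m jog '[[0,0,-0.05,0,0],[0,0,-0.05,0,0],[0,0,-0.05,0,0],[0,0,-0.05,0,0],[0,0,-0.05,0,0],[0,0,-0.1,0,0],[0,0,-0.1,0,0],[0,0,-0.1,0,0]]' 60 | head -1; python3 bal.py '[-0.05,-0.05,-0.05,-0.05,-0.05,-0.1,-0.1,-0.1]' 24 -0.47 2
```

```text
time_s: 17.82
t 17.82 y -0.0077 pred-err -0.0036 n 1001 res 0.0003
t 17.87 y -0.0084 pred-err -0.0000 n 1085 res 0.0003
Xm-X 0.0003 sd [0.0009 0.004  0.0013]
y -0.0094 vpin -0.0280 y0 0.0001 X -0.4470 tool [ 0.5066 -0.2245  0.1976] [-1.7997e+02  1.0000e-02 -1.7114e+02]
shares [-0.4, -0.45, -0.3, -0.2, -0.1, -0.05, -0.05, -0.05, -0.0, -0.0, -0.0, 0.0, 0.0, 0.0, 0.0, 0.0, 0.05, 0.05, 0.05, 0.05, 0.0, 0.0, -0.0, -0.0]
y mm [-4.0, 2.0, 6.0, 8.0, 8.0, 7.0, 6.0, 6.0, 5.0, 4.0, 3.0, 3.0, 2.0, 2.0, 2.0, 2.0, 0.0, -1.0, -2.0, -3.0, -4.0, -4.0, -5.0, -6.0]
vpin [-0.031, -0.027, -0.017, -0.009, -0.005, -0.002, -0.003, -0.008] Xend -0.475
```

```bash
python3 -m jog '[[0,0,-0.4,0,0],[0,0,-0.45,0,0],[0,0,-0.3,0,0],[0,0,-0.2,0,0],[0,0,-0.1,0,0],[0,0,-0.05,0,0],[0,0,-0.05,0,0]]' 60 | head -1; python3 bal.py '[-0.4,-0.45,-0.3,-0.2,-0.1,-0.05,-0.05]' 24 -0.47 2
```

```text
time_s: 18.5
t 18.50 y 0.0031 pred-err -0.0019 n 698 res 0.0003
t 18.55 y 0.0024 pred-err 0.0002 n 651 res 0.0002
Xm-X 0.0011 sd [0.0009 0.004  0.0013]
y 0.0024 vpin -0.0198 y0 0.0004 X -0.4780 tool [ 0.5114 -0.2543  0.1975] [ 179.99    0.   -171.1 ]
shares [-0.15, -0.15, -0.1, -0.05, -0.0, 0.0, 0.0, 0.05, 0.05, 0.05, 0.05, 0.05, 0.05, 0.05, 0.05, 0.05, 0.05, 0.05, 0.05, 0.05, 0.05, -0.0, -0.05, -0.05]
y mm [4.0, 5.0, 6.0, 6.0, 5.0, 5.0, 4.0, 3.0, 2.0, 0.0, -1.0, -2.0, -3.0, -5.0, -7.0, -9.0, -11.0, -14.0, -17.0, -21.0, -26.0, -31.0, -36.0, -43.0]
vpin [-0.018, -0.011, -0.005, -0.002, -0.005, -0.014, -0.032, -0.067] Xend -0.475
```

```bash
python3 -m jog '[[0,0,-0.15,0,0],[0,0,-0.15,0,0],[0,0,-0.1,0,0],[0,0,-0.05,0,0],[0,0,0,0,0],[0,0,0,0,0],[0,0,0.05,0,0]]' 60 | head -1; python3 bal.py '[-0.15,-0.15,-0.1,-0.05,0,0,0.05]' 24 -0.47 2
```

```text
time_s: 19.18
t 19.18 y 0.0047 pred-err 0.0027 n 853 res 0.0003
t 19.23 y 0.0044 pred-err 0.0001 n 820 res 0.0003
Xm-X 0.0015 sd [0.0009 0.0039 0.0013]
y 0.0061 vpin 0.0056 y0 -0.0000 X -0.4860 tool [ 0.5126 -0.2619  0.1975] [ 179.98   -0.   -171.1 ]
shares [0.15, 0.15, 0.1, 0.05, 0.05, 0.05, 0.05, 0.05, 0.05, 0.05, 0.0, 0.0, 0.0, 0.0, 0.0, 0.0, 0.0, 0.0, 0.0, 0.0, -0.0, -0.0, -0.0, -0.0]
y mm [4.0, 1.0, 0.0, -0.0, -0.0, -0.0, -1.0, -1.0, -1.0, -2.0, -1.0, -0.0, 0.0, 1.0, 1.0, 2.0, 3.0, 4.0, 5.0, 6.0, 7.0, 9.0, 11.0, 13.0]
vpin [0.008, 0.01, 0.009, 0.008, 0.007, 0.008, 0.013, 0.022] Xend -0.471
```

```bash
python3 -m jog '[[0,0,0.15,0,0],[0,0,0.15,0,0],[0,0,0.1,0,0],[0,0,0.05,0,0],[0,0,0.05,0,0],[0,0,0.05,0,0],[0,0,0.05,0,0],[0,0,0.05,0,0]]' 60 | head -1; python3 bal.py '[0.15,0.15,0.1,0.05,0.05,0.05,0.05,0.05]' 24 -0.47 2
```

```text
time_s: 19.95
t 19.95 y 0.0002 pred-err 0.0023 n 628 res 0.0002
t 20.00 y 0.0006 pred-err -0.0000 n 629 res 0.0002
Xm-X 0.0015 sd [0.0009 0.004  0.0013]
y 0.0029 vpin 0.0163 y0 -0.0003 X -0.4730 tool [ 0.5106 -0.2491  0.1975] [ 179.98    0.   -171.1 ]
shares [0.2, 0.2, 0.15, 0.1, 0.05, 0.0, -0.0, -0.0, -0.0, -0.0, -0.0, -0.05, -0.05, -0.05, -0.05, -0.05, -0.05, -0.05, -0.05, -0.05, -0.0, 0.0, 0.05, 0.05]
y mm [0.0, -2.0, -4.0, -5.0, -5.0, -4.0, -3.0, -2.0, -2.0, -1.0, -1.0, 1.0, 2.0, 4.0, 5.0, 7.0, 9.0, 12.0, 15.0, 19.0, 22.0, 27.0, 31.0, 37.0]
vpin [0.017, 0.014, 0.008, 0.006, 0.006, 0.013, 0.029, 0.059] Xend -0.466
```

```bash
python3 -m jog '[[0,0,0.2,0,0],[0,0,0.2,0,0],[0,0,0.15,0,0],[0,0,0.1,0,0],[0,0,0.05,0,0],[0,0,0,0,0],[0,0,0,0,0],[0,0,0,0,0]]' 60 | head -1; python3 bal.py '[0.2,0.2,0.15,0.1,0.05,0,0,0]' 24 -0.474 2
```

```text
time_s: 20.72
t 20.72 y -0.0055 pred-err -0.0021 n 761 res 0.0003
t 20.77 y -0.0054 pred-err -0.0001 n 758 res 0.0003
Xm-X 0.0009 sd [0.0009 0.004  0.0013]
y -0.0045 vpin -0.0011 y0 -0.0000 X -0.4590 tool [ 0.5084 -0.2358  0.1976] [-1.7999e+02  1.0000e-02 -1.7113e+02]
shares [-0.05, -0.05, -0.05, -0.05, -0.05, -0.05, -0.05, -0.05, -0.05, -0.05, -0.05, -0.05, -0.05, -0.05, -0.05, -0.05, -0.05, -0.05, -0.0, -0.0, -0.0, 0.0, 0.05, 0.05]
y mm [-4.0, -3.0, -2.0, -2.0, -2.0, -1.0, -1.0, -1.0, -0.0, -0.0, -0.0, 0.0, 0.0, 1.0, 1.0, 1.0, 1.0, 2.0, 1.0, 1.0, 0.0, -0.0, -2.0, -4.0]
vpin [-0.003, -0.007, -0.009, -0.01, -0.01, -0.009, -0.007, -0.006] Xend -0.475
```

```bash
python3 -m jog '[[0,0,-0.05,0,0],[0,0,-0.05,0,0],[0,0,-0.05,0.1,0],[0,0,-0.05,0.15,0],[0,0,-0.05,0.15,0],[0,0,-0.05,0.15,0],[0,0,-0.05,0.15,0],[0,0,-0.05,0.1,0],[0,0,-0.05,0,0]]' 60 | head -1; python3 bal.py '[-0.05,-0.05,-0.05,-0.05,-0.05,-0.05,-0.05,-0.05,-0.05]' 24 -0.474 2
```

```text
time_s: 21.57
t 21.57 y -0.0040 pred-err -0.0022 n 660 res 0.0002
t 21.62 y -0.0043 pred-err 0.0001 n 662 res 0.0003
Xm-X 0.0009 sd [0.0009 0.004  0.0013]
y -0.0042 vpin -0.0172 y0 0.0002 X -0.4680 tool [ 0.5096 -0.2447  0.1812] [ 1.8000e+02 -4.0000e-02 -1.7112e+02]
shares [-0.25, -0.25, -0.2, -0.1, -0.05, -0.0, -0.0, 0.0, 0.0, 0.0, 0.0, 0.0, 0.05, 0.05, 0.05, 0.05, 0.05, 0.05, 0.05, 0.05, 0.0, 0.0, -0.0, -0.05]
y mm [-1.0, 3.0, 5.0, 6.0, 6.0, 5.0, 5.0, 4.0, 4.0, 4.0, 4.0, 4.0, 4.0, 3.0, 3.0, 2.0, 2.0, 2.0, 2.0, 2.0, 3.0, 5.0, 6.0, 9.0]
vpin [-0.018, -0.014, -0.006, -0.0, 0.005, 0.009, 0.012, 0.016] Xend -0.478
```

```bash
python3 -m jog '[[0,0,-0.2,0.15,0],[0,0,-0.2,0.2,0],[0,0,-0.2,0.2,0],[0,0,-0.1,0.2,0],[0,0,-0.05,0.2,0],[0,0,0,0.2,0],[0,0,0,0.15,0],[0,0,0,0.1,0]]' 60 | head -1; python3 bal.py '[-0.2,-0.2,-0.2,-0.1,-0.05,0,0,0]' 24 -0.474 2
```

```text
time_s: 22.33
t 22.33 y -0.0013 pred-err 0.0002 n 618 res 0.0002
t 22.38 y -0.0020 pred-err 0.0001 n 621 res 0.0002
Xm-X 0.0017 sd [0.0009 0.004  0.0013]
y -0.0010 vpin -0.0124 y0 0.0001 X -0.4830 tool [ 0.5118 -0.2588  0.1527] [ 1.7996e+02 -5.0000e-02 -1.7109e+02]
shares [-0.2, -0.15, -0.1, -0.05, -0.0, 0.0, 0.05, 0.05, 0.05, 0.05, 0.05, 0.05, 0.05, 0.05, 0.05, 0.05, 0.05, 0.05, 0.05, 0.05, 0.0, -0.0, -0.05, -0.05]
y mm [2.0, 4.0, 5.0, 6.0, 5.0, 5.0, 4.0, 3.0, 2.0, 2.0, 1.0, 0.0, -0.0, -1.0, -1.0, -2.0, -3.0, -4.0, -5.0, -6.0, -7.0, -7.0, -8.0, -8.0]
vpin [-0.012, -0.006, 0.001, 0.004, 0.005, 0.003, -0.002, -0.011] Xend -0.481
```

```bash
python3 -m jog '[[0,0,0.05,0,0],[0,0,0.1,0.05,0],[0,0,0.1,0.05,0],[0,0,0.1,0.05,0],[0,0,0.05,0.05,0],[0,0,0,0.05,0],[0,0,0,0.03,0],[0,0,0,0,0]]' 60; python3 -c "
from cell import env
o=env.get_obs();print(o['tool_pos'],o['force'],o['wrist_torque'])"
```

```text
time_s: 23.1
tool_pos: [0.5109, -0.2512, 0.1479]
tool_rot: [180.0, 0.0, -171.1]
force: [-0.3, 0.4, -7.2]
grip_width: 0.0137
grasp_force: 60.0
[ 0.51091336 -0.25122811  0.14789983] [-0.27762201  0.35893272 -7.16888142] [0.23451641 0.01029911 0.03974688]
```

```bash
python3 -m jog '[[0,0,0,0.02,0],[0,0,0,0.02,0],[0,0,0,0.02,0],[0,0,0,0,0]]' 60;  python3 -m jog '[[0,0,0,0.02,0],[0,0,0,0,0],[0,0,0,0,0]]' 60
```

```text
time_s: 23.43
tool_pos: [0.5111, -0.2512, 0.1476]
tool_rot: [180.0, 0.0, -171.1]
force: [-2.6, 3.2, -0.6]
grip_width: 0.0135
grasp_force: 60.0
time_s: 23.68
tool_pos: [0.5111, -0.2512, 0.1475]
tool_rot: [180.0, 0.0, -171.1]
force: [-4.1, 3.2, 3.3]
grip_width: 0.0133
grasp_force: 60.0
```

```bash
python3 -m jog '[[0,0,0,0,0],[0,0,0,0,0],[0,0,0,0,0],[0,0,0,0,0],[0,0,0,0,0],[0,0,0,0,0],[0,0,0,0,0],[0,0,0,0,0],[0,0,0,0,0],[0,0,0,0,0],[0,0,0,0,0],[0,0,0,0,0]]' 10;python3 test.py | tail -1; python3 -m jog '[[0.3,0,0,0,0],[0.5,0,0,0,0],[0.7,0,0,0,0],[1,0,0,0,0],[1,0,0,0,0],[1,0,0,0,0],[1,0,0,0,0],[1,0,0,0,0],[1,0,0,0,0]]' 10; python3 test.py | tail -1
```

```text
time_s: 24.68
tool_pos: [0.5113, -0.2515, 0.1475]
tool_rot: [-180.0, 0.1, -171.1]
force: [-3.3, 2.7, 6.5]
grip_width: 0.0137
grasp_force: 10.0
24.6833 [ 0.51129961 -0.25150271  0.14754768] [-1.79997129e+02  7.69261532e-02 -1.71112870e+02] (np.float64(-0.10031600430812977), np.float64(0.07227288704796979), 3267, np.float64(0.0003871135721774874)) [(np.float64(86.1), 1321), (np.float64(85.39), 1531)]
time_s: 25.48
tool_pos: [0.5109, -0.2514, 0.1463]
tool_rot: [-180.0, 0.0, -171.1]
force: [-0.5, -0.2, -0.5]
grip_width: 0.0663
grasp_force: 0.0
25.4833 [ 0.51091414 -0.25136618  0.14630763] [-1.79998110e+02  3.77275154e-03 -1.71107457e+02] (np.float64(-0.10049629753218682), np.float64(0.07104593906393554), 3365, np.float64(0.0003818690826064598)) [(np.float64(85.4), 1333), (np.float64(84.39), 1651)]
```

Trolley rests at its −y stop, tray seated. Retreat upward and check.

```bash
python3 -m jog '[[1,0,0,0,0],[1,0,0,-0.2,0],[1,0,0,-0.4,0],[1,0,0,-0.6,0],[1,0,0,-0.8,0],[1,0,0,-0.8,0],[1,0,0,-0.8,0],[1,0,0,-0.8,0],[1,0,0,-0.4,0],[1,0,0,0,0],[1,0,0,0,0]]'
python3 - <<'E'
from h import *
from cell import env, read_camera
a=read_camera("scene")["color"];c=read_camera("wrist");b=c["color"]
cv2.imwrite("pics/end.png",cv2.resize(np.hstack([a,b])[...,::-1],(800,300)))
P=wcloud(c);zt=env.get_obs()["tool_pos"][2];sub=P[100:285,100:460].reshape(-1,3);z=zt-sub[:,2]
for lo,hi in((.155,.168),(.057,.066)):
    q=sub[(z>lo)&(z<hi)];print(len(q),np.percentile(q,[1,50,99],axis=0).round(4).tolist())
E
```

```text
time_s: 26.45
tool_pos: [0.5111, -0.2515, 0.2429]
tool_rot: [-180.0, 0.1, -171.1]
force: [0.2, 0.3, 0.7]
grip_width: 0.0868
grasp_force: 0.0
2763 [[-0.0393, -0.0086, 0.081], [0.0071, -0.0012, 0.0825], [0.0463, 0.0066, 0.0845]]
1590 [[-0.0426, -0.1362, 0.1766], [0.004, -0.096, 0.1788], [0.0463, 0.1336, 0.1843]]
```

View pics/end.png

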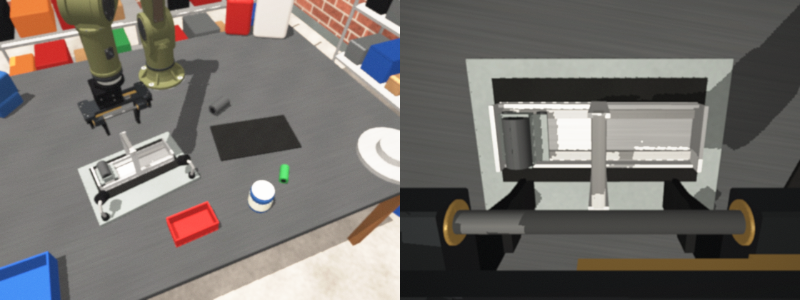

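The scene half shows the tray squarely on the pad near (135,165), with the bin and filter undisturbed. The wrist half shows the pin seated in its trolley at (515,142) and the gripper clear.

```bash
python3 -c "
from cell import env
print(env.sign_off())"
```

```text
the job is handed in; nothing more can be done
None
```

The job is handed in: the tray was lifted and balanced by shifting it along its length, since the arm's moves have no tilt. It was held over the pad for over 5 s with the pin within 2 cm, then set down within about 5 mm of the pad's middle and released, with the pin lying in its trolley at the −y stop. The sign-off returned no verdict, so I can't confirm it passed.

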